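# Stand the toppled thread stands back on their feet

## Task

Two empty thread stands have been knocked over on the embroidery bench. Stand each of them back up on its foot where it lies, by pushing with the fingertips against the raised edge of its heavy foot until it tips over upright: do not grip it, lift it off the bench or shove it away across the bench. Leave the stand that carries a cone of thread, and everything else on the bench, where it is.

Things in the scene. Friction and masses are not known exactly. Their poses are not given: they have to be found in the camera images.
- tall_stand: Larger toppled stand, 0.4 to 0.75 kg: square grey cast foot 110 x 110 x 14 mm; from the middle of its upper face rises a 9 mm steel spindle with a black cone seat (32 wide, 26 tall) at its root and a 12 mm round cap at its end. Origin: centre of the foot's underside. z: along the spindle, foot to cap (up when it stands). x, y: parallel to the foot's sides. 170 mm from underside to cap end.
- tall_edge (a point): Middle of the larger stand's raised foot edge (on its spindle-side face), about 105 mm up at the start. The stand lies on the whole opposite 110 mm edge of that face and on its cap, the spindle sloping 18 deg down from foot to cap, the cap roughly towards the robot (within 40 deg of -x). To right it, push the spindle-side face close below this edge, away from the spindle, with 1 to 3 N.
- tall_cap (a point): Centre of the cap at the larger stand's spindle end. Pushed, the stand turns about the foot's lower edge; when the spindle is some 20 deg above level it goes over by its own weight, the cap swinging up and over towards the foot. Fingers above the spindle stop it part-way until they move on in the push direction. Upright, the foot's centre is about 60 mm further on in that direction.
- short_stand: Smaller toppled stand, 0.28 to 0.5 kg, same make: foot 90 x 90 x 14 mm, underside to cap end 135 mm, same cone seat, spindle and cap. Origin and axes as for tall_stand. It lies in the same way, the spindle sloping 19 deg down; pushed in the same way it behaves alike, its foot's centre ending about 50 mm further on.
- short_edge (a point): Middle of the smaller stand's raised foot edge (on its spindle-side face), about 86 mm above the bench at the start; the place to push close below.
- short_cap (a point): Centre of the cap at the smaller stand's spindle end.
- loaded_mid (a point): Bystander: a third stand of the larger size (foot 110 x 110 x 14 mm, 170 mm tall) that stands upright and carries a dark blue cone of thread (66 mm at its widest, top at 142 mm). The point lies on its axis, 85 mm above the bench. The three stands stand or lie side by side, about 0.28 m apart, in any order.
- cone_a_mid (a point): Bystander: a cream thread cone standing on the bench, 66 mm wide, 115 mm tall; the point is its centre.
- cone_b_mid (a point): Bystander: a brownish thread cone standing on the bench, 66 mm wide, 100 mm tall; the point is its centre.
- bead_dish_mid (a point): Bystander: a white dish of beads, 90 mm wide, 30 mm tall; the point is its centre.
- snips_mid (a point): Bystander: thread snips lying flat, 110 x 34 x 12 mm; the point is their centre.
- ribbon_reel_mid (a point): Bystander: a cardboard ribbon reel lying flat, 72 mm wide, 22 mm tall; the point is its centre.
- pincushion_mid (a point): Bystander: a red pincushion on a wooden foot, 62 mm wide, 40 mm tall without its pins (54 mm with); the point is its centre line at 20 mm.
- hook_needle_mid (a point): Bystander: a wooden-handled hook needle lying flat, 136 mm long, 15 mm thick; the point is near its middle.
Mind the look-alikes: they are no part of the job. Leave any purple or red look-alike of the tall_stand alone. Leave any red look-alike of the short_stand alone.

How it is judged (in metres and radians):
At the end, for the whole second after the job is handed in: Both toppled stands are at rest upright (within 3.5 degrees) with the foot flat on the bench, each foot's centre less than 170 mm from where it started, the loaded stand upright, and it and all bystanders within 20 mm of their starts (angle between each of tall_stand, short_stand, loaded_mid's own z axis and vertical below 0.06 rad and height (world z) of tall_stand between -0.006 and 0.006 m and distance of each of tall_stand, short_stand from where it was at the start of the episode below 0.17 m and linear speed of each of tall_stand, short_stand below 0.02 m/s and angular speed of each of tall_stand, short_stand below 0.1 rad/s and height (world z) of short_stand between -0.006 and 0.006 m and distance of each of loaded_mid, cone_a_mid, cone_b_mid, bead_dish_mid, snips_mid, ribbon_reel_mid, pincushion_mid, hook_needle_mid from where it was at the start of the episode below 0.02 m); the robot touches nothing.
It fails at once if a stand was lifted off the bench instead of being tipped over its edge (height (world z) of tall_stand above 0.072 m or height (world z) of short_stand above 0.062 m).
It fails at once if a lying stand was gripped or pressed hard (over 25 N from the fingers before it has begun to rise) ((contact force between the fingers and tall_stand above 25 N and angle between tall_stand's own z axis and vertical above 1.5 rad) or (contact force between the fingers and short_stand above 25 N and angle between short_stand's own z axis and vertical above 1.5 rad)).
It fails at once if a stand was shoved or carried away across the bench (over 170 mm) (distance of any of tall_stand, short_stand from where it was at the start of the episode above 0.17 m).
It fails at once if the loaded stand or another thing on the bench was disturbed (moved over 20 mm) (distance of any of loaded_mid, cone_a_mid, cone_b_mid, bead_dish_mid, snips_mid, ribbon_reel_mid, pincushion_mid, hook_needle_mid from where it was at the start of the episode above 0.02 m).
It also fails if it takes over 56 s, if anything falls off the work surface, if the arm or the gripper's body presses on something with over 40 N, if the wrist force passes 120 N, or if a joint passes its speed limit or range.

## Robot

A 6-joint arm with a two-finger parallel gripper is mounted at the origin on the work surface. World frame = base frame: x ahead of the robot, y to its left, z up, the work surface at z = 0. Lengths are in m, angles in degrees, forces in N, time in s.
With the tool pointing down it reaches from about 0.325 to 0.85 m from the base axis. Payload 15.5 kg.
Tool frame: the origin (TCP) lies at the very end of the fingers, on their centre line; the grasp point (between the pads) lies arm.grip_depth behind it (arm.grip_depth is the distance from the TCP to the grasp point, in m); z points along the fingers, y is the direction in which the jaws open and shut (so a half turn about z gives the same grasp; the last joint's range is limited). The gripper opens to 91 mm and grips with 3 to 60 N. Pads are 32 mm wide; open, the fingers measure 118 mm over their backs; the gripper's body (76 mm by 178 mm) begins 60 mm behind the grasp point.
Start: joints at [71.534, 28.281, 77.091, -0, 74.628, -5.472], TCP at [0.141, 0.609, 0.214] pointing down, gripper open.
Joint ranges: [-166.48, 166.48], [-47.26, 123.95], [12.59, 153.08], [-70.14, 250.14], [6.76, 159.57], [-176.63, 176.63]. Speed limits (degrees/s): [108.29, 108.29, 147.25, 172.46, 172.46, 172.46].

## Interface

Orientations are given as a 3x3 rotation matrix whose columns are the frame's x, y, z axes.
In Python, from rig import arm gives the robot as it stands. Calls block until the motion is done:
- arm.move_to(position, orientation): joint-space move of the TCP to a pose.
- arm.move_l(position, orientation=None, feed=0.15): straight line of the TCP; orientation=None keeps the orientation; feed is the mean speed in m/s.
- arm.move_joints(angles): joint-space move.
- arm.grip(opening): finger opening in m; the grip force is fixed at half the most; returns when the fingers have stopped.
- arm.sleep(seconds).
- arm.solve_ik(position, orientation): joint angles nearest the present ones, or None.
- arm.snapshot(name): name is "scene" or "top" or "wrist"; returns the picture (420x560x3 uint8, red, green, blue); there is no depth.
- arm.get_calibration(name): a dict with "intrinsics" (3x3 intrinsics, pixels), "cam_to_world" (4x4, takes a point from camera to world coordinates). Camera axes: x right, y down, z forward; pixel columns grow to the right and rows downward; lengths in m; the calibration is good to about 2 mm. A picture is of the moment at which its call begins: read the wrist's pose just before it. get_calibration takes no time and is no camera call; for the wrist camera it gives the pose at the moment of the call.
A pose or a line that the arm cannot do raises arm.Unreachable and nothing moves.
- arm.sign_off(): hands the job in, once; it reports no verdict.
Readings, each from a call of its own:
- arm.current_t(): time.
- arm.current_joint_positions(): joint angles.
- arm.current_dq(): joint speeds.
- arm.current_tau(): joint torques, N m.
- arm.current_ee_pos(): TCP position.
- arm.current_tool_rot(): TCP orientation.
- arm.current_force(): force on the tool from outside, world axes, zero at the start.
- arm.current_torque(): the same for the moment, N m.
- arm.current_width(): finger opening in m.
Only numpy, scipy, OpenCV 4.12 (cv2) and the standard library are available. Lean on these libraries where they do the work, as an engineer would, in place of code of your own. Each camera call takes 0.05 s, during which the arm holds its last target. There are 200 camera calls.

## Working session

There is one attempt and no reset: what is moved stays moved. The work goes in short steps, each a Python script; the robot and the scene stay as the last script left them, time stands still between calls to the robot, and variables do not carry over. Pictures are saved under pics/ and viewed, about 8 in all and at most 12, crops included, and the job is handed in when it is done.

```bash
mkdir -p pics; ls; python3 - <<'E'
from rig import arm
import cv2,numpy as np
np.set_printoptions(precision=4,suppress=True)
for n in("top","scene"):
    im=arm.snapshot(n); cv2.imwrite(f"pics/{n}1.png",cv2.cvtColor(im,cv2.COLOR_RGB2BGR))
    c=arm.get_calibration(n); print(n,c["intrinsics"],c["cam_to_world"])
print(arm.current_t(),arm.current_tool_rot(),arm.grip_depth)
E
```

```text
pics
top [[450.6839   0.     282.9861]
 [  0.     450.6839 212.1369]
 [  0.       0.       1.    ]] [[ 0.0025 -0.9928  0.1196  0.4042]
 [-0.9999 -0.0044 -0.0156 -0.0003]
 [ 0.016  -0.1195 -0.9927  1.3266]
 [ 0.      0.      0.      1.    ]]
scene [[484.2746   0.     282.741 ]
 [  0.     484.2746 211.9155]
 [  0.       0.       1.    ]] [[ 0.5249  0.5995 -0.6042  1.5974]
 [ 0.8512 -0.3699  0.3725 -0.6463]
 [-0.0002 -0.7098 -0.7044  1.3046]
 [ 0.      0.      0.      1.    ]]
0.1 [[-0.9744  0.2249 -0.0003]
 [ 0.2249  0.9744 -0.001 ]
 [ 0.0001 -0.0011 -1.    ]] 0.0188
```

View pics/top1.png

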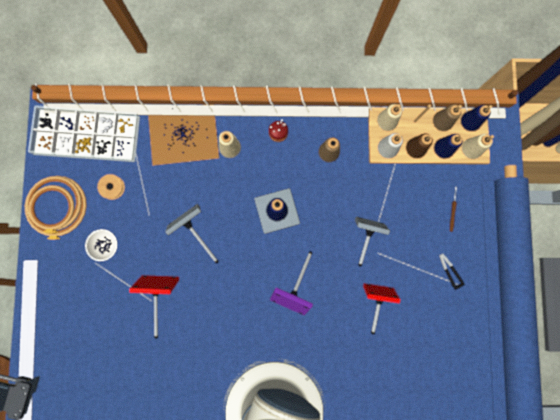

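View pics/scene1.png

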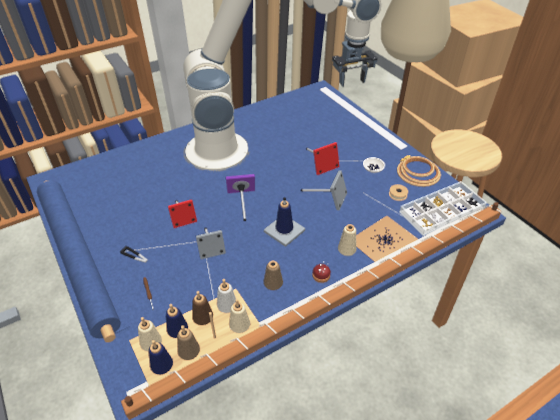

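The grey toppled stands are at top pixels (185,220), which looks like the tall one with its cap at (216,262), and (372,226), the short one with its cap at (361,264). The red look-alikes are at (155,287) and (380,293), and the purple one is at (292,300). The loaded stand is at (278,210). I'll check both grey ones in a close crop.

```bash
python3 - <<'E'
import cv2,numpy as np
a=cv2.imread("pics/top1.png")
l=cv2.resize(a[200:270,160:225],None,fx=6,fy=6,interpolation=cv2.INTER_CUBIC)
r=cv2.resize(a[200:270,340:405],None,fx=6,fy=6,interpolation=cv2.INTER_CUBIC)
for im,x0 in((l,160),(r,340)):
    for k in range(0,65,10): cv2.putText(im,str(x0+k),(k*6,10),0,.35,(255,255,255)); cv2.line(im,(k*6,12),(k*6,420),(120,120,120),1)
    for k in range(10,70,10): cv2.putText(im,str(200+k),(0,k*6),0,.35,(255,255,255)); cv2.line(im,(0,k*6),(390,k*6),(120,120,120),1)
cv2.imwrite("pics/crop1.png",np.hstack([l,r]))
E
```

```text
(no output)
```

View pics/crop1.png

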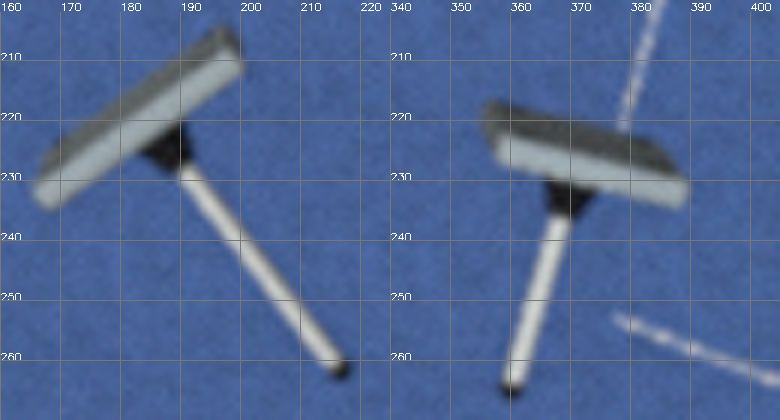

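The crop shows both grey stands lying with their light top faces up:

| Stand | Raised spindle-side edge (px) | Cap (px) |
|---|---|---|
| Left | (168.5,234.5)–(200,212) | (216,261.5) |
| Right | (358,227)–(388,234.5) | (359.5,264.5) |

Next I'll convert these to positions and check them against the given sizes.

```bash
cat > h.py <<'E'
from rig import arm
import numpy as np, cv2
np.set_printoptions(precision=4,suppress=True)
def px(u,v,z,cam="top"):
    c=arm.get_calibration(cam); K,T=c["intrinsics"],c["cam_to_world"]
    r=T[:3,:3]@np.linalg.solve(K,[u,v,1]); o=T[:3,3]
    return o+r*(z-o[2])/r[2]
def rot(d,s=1):
    x=s*np.array([d[0],d[1],0]); z=np.array([0,0,-1.]); return np.column_stack([x,np.cross(z,x),z])
def snap(cam,name):
    cv2.imwrite(f"pics/{name}.png",cv2.cvtColor(arm.snapshot(cam),cv2.COLOR_RGB2BGR))
E
python3 - <<'E'
from h import *
for n,a,b,c,h,L in(("tall",(168.5,234.5),(200,212),(216,261.5),.105,.156),("short",(358,227),(388,234.5),(359.5,264.5),.086,.121)):
    A,B,C=px(*a,h),px(*b,h),px(*c,.006); m=(A+B)/2
    e=B-A; d=m-C; d[2]=0; n1=np.array([-e[1],e[0],0]); n1/=np.linalg.norm(n1); n1*=np.sign(n1@d)
    dist=np.linalg.norm(d)
    print(n,"mid",m,"len",np.linalg.norm(e),"cap",C,"cap-edge dist",dist)
    print(" dir by cap",d/dist,"by edge",n1,"deg",np.degrees(np.arctan2(d[1],d[0])),np.degrees(np.arctan2(n1[1],n1[0])))
    for s in(1,-1):
        for k in(-.05,.1):
            p=m+k*d/dist; p[2]=h-.013; print(s,k,arm.solve_ik(p,rot(d/dist,s)))
E
```

```text
tall mid [0.5199 0.2481 0.105 ] len 0.10371488360997655 cap [0.4179 0.1733 0.006 ] cap-edge dist 0.12652869121058263
 dir by cap [0.8062 0.5917 0.    ] by edge [0.8042 0.5943 0.    ] deg 36.277395219269984 36.46220010025926
1 -0.05 [18.0083 29.6226 98.6694 -0.     51.708  71.7309]
1 0.1 [22.0339 39.2602 76.6522 -0.     64.0876 75.7565]
-1 -0.05 [  18.0083   29.6226   98.6694   -0.       51.708  -108.2691]
-1 0.1 [  22.0339   39.2602   76.6522   -0.       64.0876 -104.2435]
short mid [ 0.5028 -0.2691  0.086 ] len 0.08537123122768953 cap [ 0.4103 -0.2448  0.006 ] cap-edge dist 0.09567403017208995
 dir by cap [ 0.9672 -0.254   0.    ] by edge [ 0.9708 -0.2401  0.    ] deg -14.713683487381743 -13.890227649931532
1 -0.05 [-35.9925  31.0226 100.3033  -0.      48.6741  68.7212]
1 0.1 [-31.2819  40.0835  78.5227  -0.      61.3938  73.4318]
-1 -0.05 [ -35.9925   31.0226  100.3033   -0.       48.6741 -111.2788]
-1 0.1 [ -31.2819   40.0835   78.5227   -0.       61.3938 -106.5682]
```

The measured edge lengths (104 and 85 mm) and cap-to-edge distances (126.5 mm against 125.6 expected, 95.7 against 94) match the tall stand on the left and the short stand on the right. Starting with the tall stand.

```bash
cat >> h.py <<'E'
T=dict(m=np.array([.5199,.2481]),a=36.35,z=.092)
S=dict(m=np.array([.5028,-.2691]),a=-14.3,z=.074)
def setup(o):
    d=np.array([np.cos(np.radians(o["a"])),np.sin(np.radians(o["a"]))]); R=rot(d)
    return d,R,lambda k,z=o["z"]: np.r_[o["m"]+k*d,z]
E
python3 - <<'E'
from h import *
d,R,P=setup(T)
arm.grip(0.0)
arm.move_to(P(-.05,.25),R); arm.move_l(P(-.05),R,feed=.15)
f0=arm.current_force(); print(arm.current_t(),arm.current_width(),f0)
for k in np.arange(-.03,.0501,.01):
    arm.move_l(P(k),feed=.06); f=arm.current_force()-f0
    print(round(k,3),"along %.2f"%(f[:2]@d),f,round(arm.current_t(),2))
snap("top","t2"); snap("scene","s2")
E
python3 -c "
import cv2,numpy as np
a=cv2.imread('pics/t2.png')[160:290,120:260];b=cv2.imread('pics/s2.png')[120:250,270:410]
cv2.imwrite('pics/c2.png',cv2.resize(np.hstack([a,b]),None,fx=2.8,fy=2.8))"
```

```text
4.5417 0.0005611417412210121 [ 0.5666 -0.4968  0.9371]
-0.03 along -0.01 [-0.7063  0.9409 -1.6616] 5.03
-0.02 along -0.47 [-0.7844  0.2662 -1.0179] 5.34
-0.01 along -0.57 [-0.5813 -0.1675 -0.7734] 5.66
0.0 along 0.25 [-0.2663  0.7814 -0.8942] 5.97
0.01 along 0.43 [ 0.2684  0.3596 -1.5981] 6.29
0.02 along -0.06 [-0.0941  0.0287 -0.6957] 6.61
0.03 along -0.59 [-0.5005 -0.3126 -1.3376] 6.92
0.04 along 0.20 [ 0.3266 -0.1096  2.3224] 7.24
0.05 along 1.81 [1.2947 1.3019 4.8234] 7.56
```

View pics/c2.png

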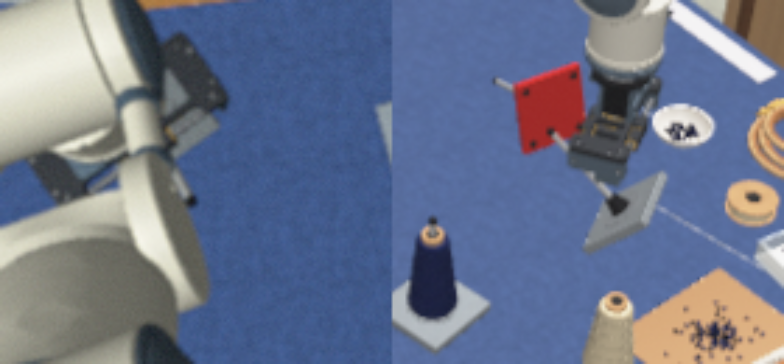

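The stand has tipped past its balance point. In the scene view its spindle rises from the foot (around crop pixel 620,205) and rests against the fingers (wrist force +4.8 N up). I'll move on in the push direction, then lift clear and check.

```bash
python3 - <<'E'
from h import *
d,R,P=setup(T)
for k in (.065,.08,.095,.11,.125,.14,.155):
    arm.move_l(P(k),feed=.06); f=arm.current_force()
    print(k,"along %.2f"%(f[:2]@d),f,round(arm.current_t(),2))
snap("scene","s3")
E
python3 -c "
import cv2
cv2.imwrite('pics/c3.png',cv2.resize(cv2.imread('pics/s3.png')[110:290,180:420],None,fx=2.5,fy=2.5))"
```

```text
0.065 along 1.99 [1.7753 0.9526 7.2849] 8.06
0.08 along 2.73 [2.4759 1.2375 2.0238] 8.46
0.095 along 2.59 [1.9472 1.7168 0.5786] 8.86
0.11 along 4.59 [4.2295 1.9956 2.3143] 9.26
0.125 along -0.10 [-0.4703  0.4727  0.3879] 9.66
0.14 along -0.18 [-0.4177  0.2562 -0.3351] 10.06
0.155 along -0.18 [-0.0376 -0.2533  0.4367] 10.46
```

View pics/c3.png

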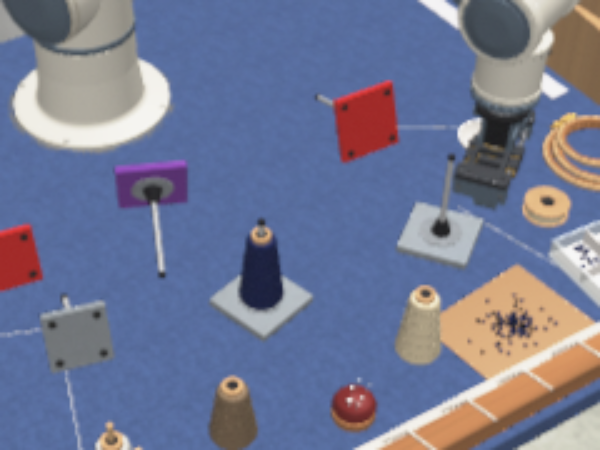

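The tall stand is upright with contact force gone; the other things look unmoved. Now the short stand, travelling high over the loaded one.

```bash
python3 - <<'E'
from h import *
d,R,P=setup(T)
arm.move_l(P(.155,.30),feed=.2)
d,R,P=setup(S)
arm.move_to(P(-.05,.30),R); arm.move_l(P(-.05),feed=.15)
f0=arm.current_force(); print(arm.current_t(),f0)
for k in np.r_[-.03,np.arange(-.02,.1201,.01)]:
    arm.move_l(P(k),feed=.06); f=arm.current_force()-f0
    print(round(k,3),"along %.2f"%(f[:2]@d),f,round(arm.current_t(),2))
    if abs(k-.04)<.001: snap("scene","s4a")
snap("scene","s4")
E
python3 -c "
import cv2,numpy as np
a=cv2.imread('pics/s4a.png')[140:290,140:270];b=cv2.imread('pics/s4.png')[140:290,140:270]
cv2.imwrite('pics/c4.png',cv2.resize(np.hstack([a,b]),None,fx=3,fy=3))"
```

```text
15.6 [0.6031 0.0663 0.6438]
-0.03 along -1.13 [-1.0315  0.5405 -1.115 ] 16.08
-0.02 along -0.74 [-0.7575  0.0176  0.0378] 16.4
-0.01 along -0.61 [-0.656  -0.0906 -0.1218] 16.72
0.0 along -0.68 [-0.8763 -0.702  -1.2184] 17.03
0.01 along -0.74 [-0.6192  0.5811 -1.2199] 17.35
0.02 along -0.84 [-0.6988  0.657  -0.3221] 17.67
0.03 along 0.31 [0.4505 0.5111 0.2021] 17.98
0.04 along -0.33 [-0.387  -0.168   2.3063] 18.3
0.05 along 0.32 [ 0.226  -0.4195  1.9937] 18.67
0.06 along 0.71 [ 0.5734 -0.6191  0.6788] 18.98
0.07 along -0.61 [-0.5504  0.3156  0.553 ] 19.3
0.08 along 0.99 [ 0.9315 -0.3447  1.0675] 19.62
0.09 along 0.40 [ 0.2166 -0.7594 -1.1345] 19.93
0.1 along -1.56 [-1.4113  0.7833 -1.5487] 20.25
0.11 along -1.16 [-1.087   0.4351  0.1731] 20.57
0.12 along -0.41 [-0.4855 -0.2275 -0.576 ] 20.88
```

View pics/c4.png

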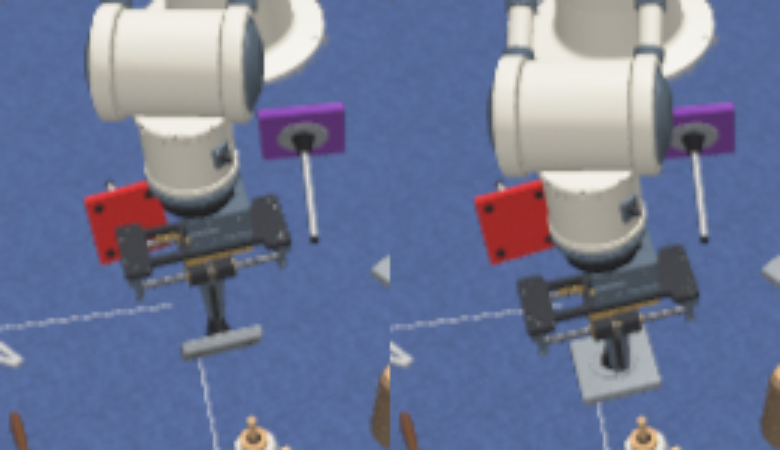

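In the left half the short foot is part-way up. In the right half it lies flat (crop 615,365) and the contact force is back to the noise level. I'll lift clear, back off and check.

```bash
python3 - <<'E'
from h import *
d,R,P=setup(S)
arm.move_l(P(.128),feed=.06); arm.move_l(P(.128,.30),feed=.2)
arm.move_to([.35,-.35,.35],R)
print(arm.current_t(),arm.current_force()); snap("top","t5"); snap("scene","s5")
E
python3 -c "
import cv2,numpy as np
a=cv2.imread('pics/t5.png')[90:310,60:500];b=cv2.imread('pics/s5.png')[100:320,110:550]
cv2.imwrite('pics/c5.png',cv2.resize(np.vstack([a,b]),None,fx=1.36,fy=1.36))"
```

```text
23.6 [0.9225 0.0071 0.0597]
```

View pics/c5.png

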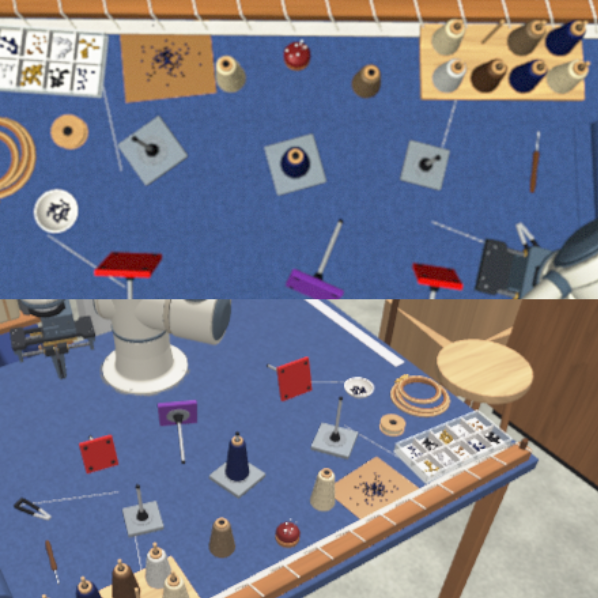

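Both stands are upright on flat feet, at top pixels of about (172,200) and (372,211). I'll check the displacements and bystander shifts numerically, then hand in.

```bash
python3 - <<'E'
from h import *
for n,o,c,k,h in(("tall",T,(171.8,200.3),.030,.056),("short",S,(372.5,211.3),.026,.047)):
    d,R,P=setup(o); s=P(k,h); e=px(*c,.014); e[2]=0
    print(n,"start",s,"end",e,"dist",np.linalg.norm(e-s),"along",(e-s)[:2]@d)
a,b=[cv2.cvtColor(cv2.imread(f"pics/{x}.png"),cv2.COLOR_BGR2GRAY).astype(np.float32) for x in("top1","t5")]
for n,(u,v) in dict(loaded=(277,210),cream=(228,145),brown=(329,149),pin=(278,130),reel=(111,187),dish=(101,246),needle=(453,208)).items():
    w=(slice(v-22,v+22),slice(u-22,u+22)); print(n,cv2.phaseCorrelate(a[w].copy(),b[w].copy())[0],abs(a[w]-b[w]).mean())
a,b=[cv2.cvtColor(cv2.imread(f"pics/{x}.png"),cv2.COLOR_BGR2GRAY).astype(np.float32) for x in("scene1","s5")]
w=(slice(240,268),slice(115,150)); print("snips(scene)",cv2.phaseCorrelate(a[w].copy(),b[w].copy())[0],abs(a[w]-b[w]).mean())
arm.sign_off(); print(arm.current_t())
E
```

```text
tall start [0.5441 0.2659 0.056 ] end [0.5958 0.3051 0.    ] dist 0.08573123120038549 along 0.06490706947892907
short start [ 0.528  -0.2755  0.047 ] end [ 0.5659 -0.2845  0.    ] dist 0.06105914149651105 along 0.03897141688447949
loaded (0.3894944976363206, 0.4882212420970333) 2.4979339
cream (0.5373165190342597, 0.5741280206061781) 2.3775826
brown (0.5592327213354693, 0.480243024482089) 2.3677685
pin (0.5209661273119863, 0.4905861276134509) 2.3388429
reel (0.504060487438796, 0.5710822812313197) 2.4070249
dish (0.5013341692074853, 0.4303117144374653) 2.3073347
needle (0.32535553281041985, 0.5651223637305165) 2.4612603
snips(scene) (0.03904428853523356, 0.04076677544597551) 2.5010204
the job is handed in; nothing more can be done
the job is handed in; nothing more can be done
```

Both toppled stands are back upright on their feet, and I handed the job in at about 23.6 s on the robot's clock. I pushed each with closed fingertips just below the raised foot edge, let the spindle follow the fingers over, then lifted clear.

**Stands:** in the last pictures both stand upright with the foot flat. I judged that by eye and did not measure the tilt. From the image measurements, the tall foot's centre moved about 86 mm and the short one's about 61 mm, against a limit of 170 mm.

**Forces:** the highest wrist reading was about 7 N, on the tall stand after it had gone over. The readings carry about 1 N of noise and were taken only between push steps.

**Bystanders:** the loaded stand, both cones, dish, reel, pincushion, hook needle and snips showed no shift. The correlation gave a uniform offset of about 0.5 px in the top view, consistent with the method's half-pixel bias on even windows. The red and purple look-alikes were left alone, and the arm was clear of everything at the end.

**Small disagreement:** the short foot's centre came out 39 mm further on instead of the expected 50 mm or so, which could be slight back-slip or pixel error. No check failed.

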